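# Take up the slack on an inclined syringe press

### The job

The capped syringe is strapped into the inclined screw press on the bench and its drive has to be made ready for dosing. Squeeze the pusher block's quick-release lever against its fixed finger plate, slide the block down the slope until it stands only a few millimetres short of the plunger's head, and let the lever spring back so that its half nut grips the screw. Then turn the black knob clockwise, regrasping as needed, until the block bears firmly on the plunger, tight by feel but without driving the plunger into the barrel; leave the bottle, carton and dish beside the press where they are.

Things in the scene. Friction and masses are not known exactly. Their poses are not given: they have to be found in the camera images.
- press: Inclined syringe press, fixed. Grey base 220 x 130 mm; origin: its centre, on the bench. Own x: level, the way the slope climbs; y: level, across; z: up. The slope climbs at 55 degrees: up-slope = (0.574, 0, 0.819), off the plate = (-0.819, 0, 0.574) in this frame. Amber syringe (nozzle down) on the -y half, steel screw with top knob beside it on the +y half, both along the slope
- pusher: Aluminium block, 28 x 61 mm, sliding on the slope; 1 to 6 N moves it with the lever squeezed; stops 80 mm below its top end. Origin: centre of its lower face, where it meets the plunger. Own x: up-slope, y: across (as press y), z: off the plate. On it, across y, stand the fixed plate and the lever plate, each 20 mm wide (x 6 to 26 mm), free from z = 42 to 70 mm; the block below reaches z = 18 mm
- plunger: White plunger in the barrel. Origin: centre of the upper face of its round head (26 mm across, 4 mm thick). Axes as the pusher's, so the pusher's origin in this frame is (gap, 0, 0); the gap starts at 30 to 75 mm. Stiff: it slides in only under about 60 N of thrust
- release_lever (a joint): Lever on the block: 0 = released, half nut home in the screw; 0.24 rad = squeezed to its stop towards the fixed plate. From 0.16 rad on the block slides freely. Springs back (5 to 8 N at the grip). If it rests at 0.06 to 0.16 the half nut sits on a thread crest and drops in as the knob is turned (about half a turn) or the block shifted (3 mm at most)
- squeeze_grip (a point): Point on the block, 16, 13, 54 mm from its origin: midway between the outer faces of fixed plate and lever once squeezed, 16 mm short of the plates' free ends. Take both plates from straight above, closing along the pusher's y: 47.5 mm over the outer faces when released (lever on the +y side), 38 mm squeezed. Axes as the pusher's
- knob_grip (a point): Centre of the black fluted knob, on the screw's axis: 40 mm across, 26 mm long (13 mm either way), then 12 mm of neck 14 mm thick down to the end block, which is wider. Axis up-slope, 35 degrees from vertical; take it from above along that axis, any yaw about it. Axes at the start as the pusher's; they turn with the knob
- screw (a joint): Angle of screw and knob, 0 at the start, grows clockwise seen from the knob. The knob does not shift. With the half nut home one turn clockwise moves the block 16 mm down to the plunger (crests 6 mm apart, play 0.4 mm). Its friction is 0.18 N m; thrust on the plunger adds 0.0025 N m per N: firmly tight is 0.07 to 0.13 N m more (0.4 to 0.7 rad past the touch), at 0.15 more the plunger gives. It stays where left
- amber_bottle: Bystander: small brown bottle with white cap, 47 x 47 x 118 mm, on the bench near the press's low end. Origin: centre of its underside
- carton: Bystander: small carton, 41 x 56 x 50 mm, on the bench near the press's low end. Origin: centre of its underside
- dish: Bystander: clear round dish with lid, 61 mm across, 13 mm high, on the bench behind the press. Origin: centre of its underside

How it is judged:
By the outcome, as a careful person would: the job done as asked, in the order asked, and still so for the second after the job is handed in, with the robot touching nothing.
It also fails if it takes over 70 s, if anything falls off the work surface, if the arm or the gripper's body presses on something with over 40 N, if the wrist force passes 120 N, or if a joint passes its speed limit or range.

### The arm

A 7-joint arm with a two-finger parallel gripper is mounted at the origin on a cart in front of the work surface, level with it; the furniture and walls round the work are solid. World frame = base frame: x ahead of the robot, y to its left, z up, the work surface at z = 0. Lengths are in m, angles in rad, forces in N, time in s.
With the tool pointing down it reaches from about 0.4 to 0.85 m from the base axis. Payload 10.4 kg.
Tool frame: the origin (TCP) lies at the very end of the fingers, on their centre line; the grasp point (between the pads) lies 19 mm behind it; x points along the fingers, z is the direction in which the jaws open and shut, and the axes are right-handed (so a half turn about x gives the same grasp; the last joint's range is limited). The gripper opens to 85 mm and grips with 20 to 120 N. Pads are 22 mm wide; open, the fingers measure 114 mm over their backs; the gripper's body (76 mm by 85 mm) begins 54 mm behind the grasp point. The pads swing forward as they close: fully open they stand 13 mm farther back than shut.
Start: joints at [-1.157, 0.332, -0.065, 1.46, 0.022, 1.35, -0.088], TCP at [0.264, 0.566, 0.231] pointing down, gripper open.
Joint ranges: [-2.6, 2.6], [-0.5, 2.12], [-1.47, 1.34], [0.16, 2.42], [-1.27, 4.41], [0.06, 2.06], [-2.6, 2.6]. Speed limits (rad/s): [2.22, 2.22, 2.79, 2.79, 3.14, 3.14, 3.14].

### API

Orientations are given as a unit quaternion [x, y, z, w].
In Python, from workcell import telemetry, viewer, manip, spot_in, mark_of gives the robot as it stands. The module is installed in compiled form; this text tells all that it offers.
- The arm moves only by the shell command python3 -m crank 'ROWS' [FORCE]. ROWS is JSON, a list of rows, each a list of 3 entries, a list of its own where there are three numbers: the closure, from 0 (fully open) to 1 (shut), then the shift along the world's x, y, z in cm, then the turn, a rotation vector about the world's x, y, z in rad. A call has 1 to 12 rows; each row shifts and turns the commanded pose from where the row before left it; what a row does not reach is not made up. A row lasts 1/12 s, in which the tool goes at most 41.7 mm and 7.16 degrees, less where a joint would pass 70% of its speed; a pose out of reach is approached as far as the arm can. A call with a gripper value outside its range is refused whole. The fingers move at their own pace and stop on an object; FORCE is the grip in N (left out, the last holds). Time passes only in rows, so rows that do not move let the fingers close. It gives the time, the measured TCP pose, the force and the opening at its end, in the units of the state.
- telemetry.get_obs(): the state, without advancing time (a new reading comes with each control period).
- viewer.camera(name): name is "scene" or "side" or "wrist"; returns a dict with "frame" (420x560x3 uint8, red, green, blue), "intrinsics" (3x3 intrinsics, pixels), "k1" (the pictures are not rectified: a ray, as slopes to the right and down, at radius r is drawn at 1 + k1 r^2 times it, then the intrinsics apply), "cam_to_world" (4x4, takes a point from camera to world coordinates). Camera axes: x right, y up, looking along -z (the intrinsics and any distortion apply to the point x, -y, -z); pixel columns grow to the right and rows downward; lengths in m; the calibration is good to about 2 mm. A picture is of the moment at which its call begins. There is no depth.
- manip.hand_in(): hands the job in, once; it reports no verdict.
Trained networks look in a picture, given as the dict that the camera call returned (one of the last four; its "shot" number tells which), for a name from the list of things; names that differ only in an ending like _2 or _b are one class to them, and where a whole thing is asked for, a point or a joint stands for the part that bears it (a point fixed in the world has none). Each returns a list of dicts, best first, with "conf" (0 to 1); they miss things now and then, are a little off and sometimes report something else, mostly with a low value. They report only what shows in the picture. A call takes as long as a camera call.
- spot_in(thing, picture): "location" ([x, y, z] in m, in the coordinates of the camera as it stood for that picture, good to about 4 mm: the middle of the surface that is visible of it).
- mark_of(thing, picture): "location" ([x, y, z] in m, in the coordinates of the camera as it stood for that picture, good to about 4 mm: a listed point, or the origin of a listed thing).
The state is a dict: "clock": time; "joint_pos": joint angles; "joint_velocities": joint speeds; "tau": joint torques, N m; "position": TCP position; "ee_rot": TCP orientation; "ft_force": force on the tool from outside, world axes, zero at the start; "torque": the same for the moment, N m; "grip_width": opening from 0.0 (shut) to 1.0 (fully open).
Only numpy, scipy, OpenCV 4.12 (cv2) and the standard library are available. Lean on these libraries where they do the work, as an engineer would, in place of code of your own. Each camera call takes 0.05 s, during which the arm holds its last target. There are 200 camera calls.

## Working session

There is one attempt and no reset: what is moved stays moved. The work goes in short steps, Python scripts to look and compute and a shell command to move; the robot and the scene stay as the last step left them, time stands still between calls to the robot, and variables do not carry over. Pictures are saved under pics/ and viewed, about 8 in all and at most 12, crops included, and the job is handed in when it is done.

```bash
mkdir -p pics
cat > h.py <<'E'
import numpy as np,cv2
from scipy.spatial.transform import Rotation as R
from workcell import telemetry,viewer,manip,spot_in,mark_of
def w(pic,p): return (np.array(pic["cam_to_world"])@np.r_[p,1])[:3]
def save(pic,n): cv2.imwrite("pics/"+n,cv2.cvtColor(pic["frame"],cv2.COLOR_RGB2BGR))
def marks(pic,things,f=mark_of):
    for t in things:
        r=f(t,pic)
        print(t,[(np.round(w(pic,d["location"])*1000,1).tolist(),round(d["conf"],2)) for d in r[:2]])
E
python3 - <<'E'
from h import *
o=telemetry.get_obs();print({k:np.round(v,3).tolist() for k,v in o.items()})
T=["press","pusher","plunger","squeeze_grip","knob_grip","amber_bottle","carton","dish"]
ims=[]
for c in ["scene","side","wrist"]:
    p=viewer.camera(c);print(c,np.round(p["cam_to_world"],2).tolist());marks(p,T);ims.append(p["frame"])
cv2.imwrite("pics/a.png",cv2.cvtColor(cv2.resize(np.hstack(ims[:2]),(800,300)),cv2.COLOR_RGB2BGR))
save({"frame":ims[0]},"scene.png")
E
```

```text
{'clock': 0.0, 'joint_pos': [-1.157, 0.333, -0.065, 1.461, 0.022, 1.35, -0.089], 'joint_velocities': [-0.001, -0.002, -0.001, -0.0, -0.001, 0.001, 0.001], 'tau': [-0.001, -62.545, 0.048, -39.161, 0.016, 0.01, 0.0], 'position': [0.264, 0.566, 0.231], 'ee_rot': [-0.38, 0.597, 0.38, 0.596], 'ft_force': [0.579, 0.359, -0.233], 'torque': [0.048, -0.029, -0.033], 'grip_width': 1.001}
scene [[0.74, 0.44, -0.5, 0.11], [-0.67, 0.48, -0.57, -0.53], [-0.01, 0.76, 0.65, 0.74], [0.0, 0.0, 0.0, 1.0]]
press [([535.9, 4.6, 170.6], 0.63), ([516.1, 28.9, 1.6], 0.57)]
pusher [([541.6, 37.3, 223.1], 0.74)]
plunger [([499.5, 80.4, 280.0], 0.71), ([537.3, 1.8, 172.3], 0.57)]
squeeze_grip [([527.1, 6.8, 261.6], 0.63), ([537.8, 3.4, 174.7], 0.32)]
knob_grip [([503.6, 81.4, 279.8], 0.94)]
amber_bottle [([586.9, -163.8, -0.8], 0.76)]
carton [([469.5, -151.0, 1.2], 0.66)]
dish [([637.3, 23.0, 1.2], 0.63)]
side [[0.99, 0.08, -0.12, 0.42], [-0.15, 0.6, -0.78, -0.78], [0.01, 0.79, 0.61, 0.74], [0.0, 0.0, 0.0, 1.0]]
press [([516.3, 26.2, -0.6], 0.66)]
pusher [([533.3, 40.3, 224.3], 0.91), ([523.4, 8.4, 268.6], 0.5)]
plunger [([532.0, 10.7, 177.6], 0.47)]
squeeze_grip [([521.5, 9.6, 271.6], 0.83)]
knob_grip [([500.8, 91.9, 285.0], 0.6)]
amber_bottle [([583.9, -161.4, 1.6], 0.61)]
carton [([473.7, -148.0, 0.2], 0.57)]
dish [([638.5, 26.9, -1.8], 0.79)]
wrist [[0.42, -0.86, -0.29, 0.19], [0.91, 0.4, 0.14, 0.6], [-0.0, -0.32, 0.95, 0.37], [0.0, 0.0, 0.0, 1.0]]
press []
pusher []
plunger []
squeeze_grip []
knob_grip []
amber_bottle []
carton []
dish []
```

View pics/a.png

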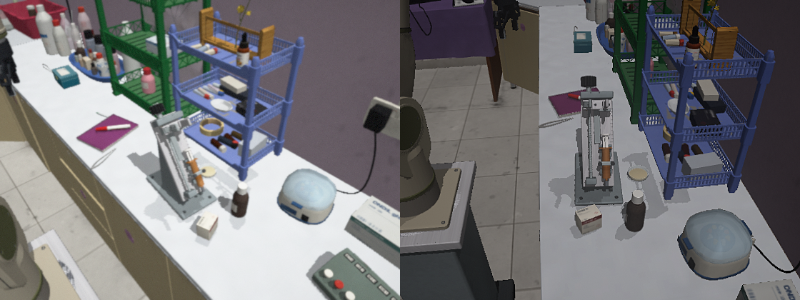

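Run:
```python
from h import *
o=telemetry.get_obs();Rt=R.from_quat(o["ee_rot"]);print(Rt.as_matrix().round(2).tolist())
p=viewer.camera("wrist");print("cam in tool",Rt.inv().apply(np.array(p["cam_to_world"])[:3,3]-o["position"]).round(3),(Rt.as_matrix().T@np.array(p["cam_to_world"])[:3,:3]).round(2).tolist())
for s in(1,-1):
  for n,x in (("squeeze",[0,.819,-.574]),("knob",[0,-.574,-.819])):
    z=np.array([s,0,0.]);x=np.array(x);T=np.column_stack([x,np.cross(z,x),z])
    print(s,n,(R.from_matrix(T)*Rt.inv()).as_rotvec().round(3))
p=viewer.camera("scene");c=p["frame"][140:310,190:360];d=viewer.camera("side");e=d["frame"][90:340,220:390]
cv2.imwrite("pics/b.png",cv2.cvtColor(np.hstack([cv2.resize(c,(400,400)),cv2.resize(e,(400,588))[:400]]),cv2.COLOR_RGB2BGR))
```

```text
[[-0.0, -0.91, 0.42], [0.0, 0.42, 0.91], [-1.0, 0.0, 0.0]]
cam in tool [-0.144  0.082 -0.002] [[0.0, 0.32, -0.95], [-0.0, 0.95, 0.32], [1.0, 0.0, 0.0]]
1 squeeze [ 0.851  0.542 -1.042]
1 knob [-0.544 -0.346 -1.097]
-1 squeeze [ 0.606 -0.951  1.828]
-1 knob [-0.389  0.61   1.935]
```

View pics/b.png

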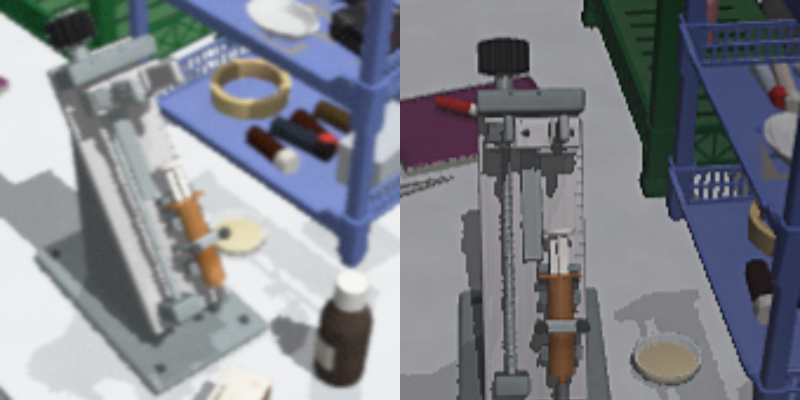

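```bash
python3 -m crank '[[0,[0.8,-2,2.4],[0.0355,0.0226,-0.0434]],[0,[0.8,-3,2.4],[0.0355,0.0226,-0.0434]],[0,[0.8,-3,2.4],[0.0355,0.0226,-0.0434]],[0,[0.8,-3,2.4],[0.0355,0.0226,-0.0434]],[0,[0.8,-3,2.4],[0.0355,0.0226,-0.0434]],[0,[0.8,-3,2.4],[0.0355,0.0226,-0.0434]],[0,[0.8,-3,2.4],[0.0355,0.0226,-0.0434]],[0,[0.8,-3,2],[0.0355,0.0226,-0.0434]],[0,[0.8,-3,0],[0.0355,0.0226,-0.0434]],[0,[0.8,-3,0],[0.0355,0.0226,-0.0434]],[0,[0.8,-3,0],[0.0355,0.0226,-0.0434]],[0,[0.8,-3,0],[0.0355,0.0226,-0.0434]]]'
```

```text
clock: 2.5
position: [0.3605, 0.2147, 0.4199]
ee_rot: [-0.027, 0.654, 0.378, 0.655]
ft_force: [0.7, 0.2, -0.1]
grip_width: 0.998
```

```bash
python3 -m crank '[[0,[1.3,-2.6,0],[0.0355,0.0226,-0.0434]],[0,[1.3,-2.6,0],[0.0355,0.0226,-0.0434]],[0,[1.3,-2.6,0],[0.0355,0.0226,-0.0434]],[0,[1.3,-2.6,0],[0.0355,0.0226,-0.0434]],[0,[1.3,-2.6,0],[0.0355,0.0226,-0.0434]],[0,[1.3,-2.6,0],[0.0355,0.0226,-0.0434]],[0,[1.3,-2.6,0],[0.0355,0.0226,-0.0434]],[0,[1.3,-2.6,0],[0.0355,0.0226,-0.0434]],[0,[1.3,-2.6,0],[0.0355,0.0226,-0.0434]],[0,[1.3,-2.6,0],[0.0355,0.0226,-0.0434]],[0,[1.3,-2.6,0],[0.0355,0.0226,-0.0434]],[0,[1.3,-2.6,0],[0.0355,0.0226,-0.0434]]]'
python3 - <<'E'
from h import *
o=telemetry.get_obs();Rt=R.from_quat(o["ee_rot"]);print(o["clock"],o["position"],o["joint_pos"],Rt.as_matrix().round(2).tolist())
p=viewer.camera("wrist");save(p,"c.png");marks(p,["press","pusher","plunger","squeeze_grip","knob_grip"])
E
```

```text
clock: 3.5
position: [0.5133, -0.0882, 0.417]
ee_rot: [0.318, 0.63, 0.327, 0.628]
ft_force: [1.3, -0.2, -0.6]
grip_width: 1.001
3.5 [ 0.51330509 -0.08822138  0.41702102] [ 0.02968956  0.38276778  0.70011301  1.40364084 -0.9939912   2.05457611
  0.59227578] [[-0.01, -0.01, 1.0], [0.81, 0.58, 0.01], [-0.58, 0.81, 0.0]]
press [([518.8, 24.0, 2.1], 0.96)]
pusher []
plunger [([540.3, 4.9, 179.9], 0.67)]
squeeze_grip [([519.5, 0.5, 266.8], 0.77), ([534.6, 35.4, 221.1], 0.22)]
knob_grip [([504.2, 82.1, 282.9], 0.8)]
```

View pics/c.png

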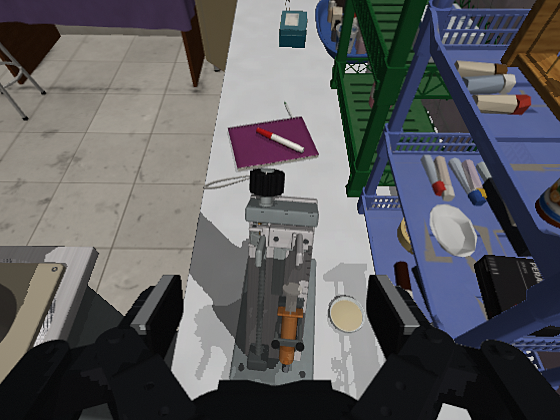

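```bash
python3 -m crank '[[0,[0.2,0,-2],[0,0,0]],[0,[0.2,0,-2],[0,0,0]],[0,[0.2,0.5,-2],[0,0,0]],[0,[0.2,0.7,-2],[0,0,0]],[0,[0.1,0.7,-2],[0,0,0]],[0,[0,0.5,-0.5],[0,0,0]],[0,[0,0,0],[0,0,0]]]'
python3 - <<'E'
from h import *
o=telemetry.get_obs();Rt=R.from_quat(o["ee_rot"]);print(o["clock"],o["joint_pos"].round(2),Rt.as_matrix().round(3).tolist())
p=viewer.camera("wrist");marks(p,["press","pusher","plunger","squeeze_grip","knob_grip"])
def proj(p,X):
    C=np.linalg.inv(p["cam_to_world"]);q=(C@np.c_[X,np.ones(len(X))].T)[:3].T
    s=np.c_[q[:,0]/-q[:,2],q[:,1]/q[:,2]];s=s*(1+p["k1"]*(s**2).sum(1))[:,None]
    K=np.array(p["intrinsics"]);return s*[K[0,0],K[1,1]]+K[:2,2]
outs=[]
for pp in (p,viewer.camera("scene")):
  im=cv2.cvtColor(pp["frame"],cv2.COLOR_RGB2BGR);big=cv2.resize(im,None,fx=4,fy=4,interpolation=cv2.INTER_CUBIC)
  for yaw,col in((-5,(0,0,255)),(0,(0,255,0)),(5,(255,0,0))):
    a=np.radians(90+yaw);X=np.array([np.cos(a),np.sin(a),0]);Y=np.array([-X[1],X[0],0]);c=np.array([.517,.025,0])
    pts=np.array([c+sx*.11*X+sy*.065*Y for sx,sy in((1,1),(1,-1),(-1,-1),(-1,1))])
    cv2.polylines(big,[(proj(pp,pts)*4+2).astype(int)],True,col,1)
    k=np.array([.5025,.083,.283]);u=.574*X+[0,0,.819]
    cv2.polylines(big,[(proj(pp,np.array([k,k-.26*u]))*4+2).astype(int)],False,col,1)
  q=proj(pp,np.array([[.515,.03,.13]]))[0]*4
  x,y=int(q[0]),int(q[1]);sz=(330,500)if pp is p else(400,500)
  x0=max(0,x-(sz[0]));y0=max(0,y-sz[1]);cr=big[y0:y0+2*sz[1],x0:x0+2*sz[0]];outs.append(cv2.resize(cr,(400,600)))
cv2.imwrite("pics/d.png",np.hstack(outs))
E
```

```text
clock: 4.38
position: [0.5209, -0.0591, 0.3137]
ee_rot: [0.315, 0.631, 0.33, 0.628]
ft_force: [0.1, 0.2, 0.2]
grip_width: 0.999
4.3833 [-0.02  0.42  0.67  1.57 -0.97  1.89  0.73] [[-0.013, -0.016, 1.0], [0.812, 0.584, 0.02], [-0.584, 0.812, 0.006]]
press [([517.6, 23.2, 0.7], 0.78)]
pusher []
plunger [([541.4, 3.3, 178.3], 0.75)]
squeeze_grip [([523.7, 1.7, 265.9], 0.84)]
knob_grip [([504.1, 85.4, 282.1], 0.55)]
```

View pics/d.png

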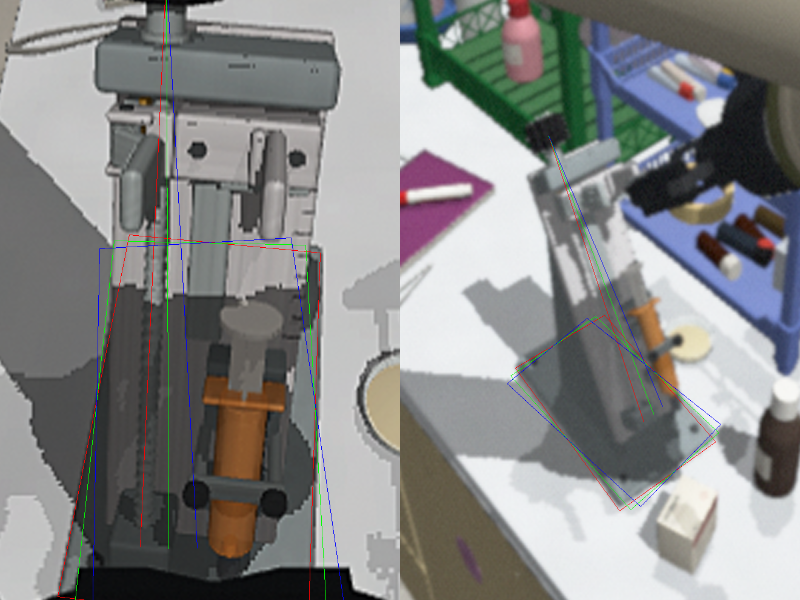

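```bash
cat >> h.py <<'E'
ya=np.radians(86);X=np.array([np.cos(ya),np.sin(ya),0]);U=.574*X+[0,0,.819];N=-.819*X+[0,0,.574];Y=np.cross(N,U)
def proj(p,P):
    C=np.linalg.inv(p["cam_to_world"]);q=(C@np.c_[P,np.ones(len(P))].T)[:3].T
    s=np.c_[q[:,0]/-q[:,2],q[:,1]/q[:,2]];s=s*(1+p["k1"]*(s**2).sum(1))[:,None]
    K=np.array(p["intrinsics"]);return s*[K[0,0],K[1,1]]+K[:2,2]
def ray(p,uv):
    K=np.array(p["intrinsics"]);s=(np.array(uv)-K[:2,2])/[K[0,0],K[1,1]];t=s.copy()
    for _ in range(20): t=s/(1+p["k1"]*(t@t))
    M=np.array(p["cam_to_world"]);return M[:3,3],M[:3,:3]@[t[0],-t[1],-1]
def hit(p,uv,P,n):
    o,d=ray(p,uv);return o+d*((P-o)@n)/(d@n)
E
python3 - <<'E'
from h import *
p=viewer.camera("wrist")
q=proj(p,np.array([[.515,.03,.13]]))[0]*4;x0=max(0,int(q[0])-330);y0=max(0,int(q[1])-500)
f=lambda c:(np.array(c)*[1.65,1000/600]+[x0,y0])/4
g=np.array([.523,.0045,.266])
for n,c,h in (("lev outer",(121,215),16),("fix outer",(286,215),16),("head c",(252,320),-54),("knob",(168,0),-54),("screw bot",(145,500),-54)):
    P=hit(p,f(c),g+h/1000*N,N);print(n,P.round(4),"rel grip U,Y",((P-g)@U).round(4),((P-g)@Y).round(4))
T=np.column_stack([-N,np.cross(-Y,-N),-Y]);o=telemetry.get_obs()
print((R.from_matrix(T)*R.from_quat(o["ee_rot"]).inv()).as_rotvec().round(3),U.round(3),N.round(3),Y.round(3))
E
```

```text
lev outer [ 0.4938 -0.01    0.2703] rel grip U,Y -0.0059 0.0281
fix outer [ 0.5421 -0.0111  0.2736] rel grip U,Y -0.0019 -0.0201
head c [0.5372 0.0023 0.1702] rel grip U,Y -0.0792 -0.0143
knob [0.5034 0.0781 0.2747] rel grip U,Y 0.0484 0.0246
screw bot [ 0.492  -0.0508  0.0901] rel grip U,Y -0.1769 0.0271
[ 0.014  0.007 -0.085] [0.04  0.573 0.819] [-0.057 -0.817  0.574] [-0.998  0.07   0.   ]
```

```bash
python3 -m crank '[[0,[-0.2,-0.1,-0.2],[0.014,0.007,-0.085]],[0,[0,0,0],[0,0,0]],[0,[0.12,1.64,-1.16],[0,0,0]],[0,[0.12,1.64,-1.16],[0,0,0]],[0,[0.12,1.64,-1.16],[0,0,0]],[0,[0.06,1.64,-1.16],[0,0,0]],[0,[0.06,0.82,-0.58],[0,0,0]],[0,[0.06,0.82,-0.58],[0,0,0]],[0,[0,0,0],[0,0,0]]]' 30
python3 - <<'E'
from h import *
o=telemetry.get_obs();print(o["joint_pos"].round(2),o["position"],o["ft_force"])
p=viewer.camera("wrist");marks(p,["plunger","squeeze_grip","pusher"]);save(p,"e.png")
E
```

```text
clock: 5.53
position: [0.5244, 0.0203, 0.2534]
ee_rot: [0.348, 0.616, 0.305, 0.637]
ft_force: [0.6, -0.1, -0.1]
grip_width: 0.998
[-0.14  0.36  0.64  1.79 -1.03  1.66  0.7 ] [0.52437615 0.02029963 0.25343188] [ 0.60915258 -0.14954739 -0.06517622]
plunger [([540.7, 6.6, 181.6], 0.65), ([536.2, 31.5, 222.0], 0.48)]
squeeze_grip []
pusher [([534.8, 32.7, 223.1], 0.62)]
```

View pics/e.png

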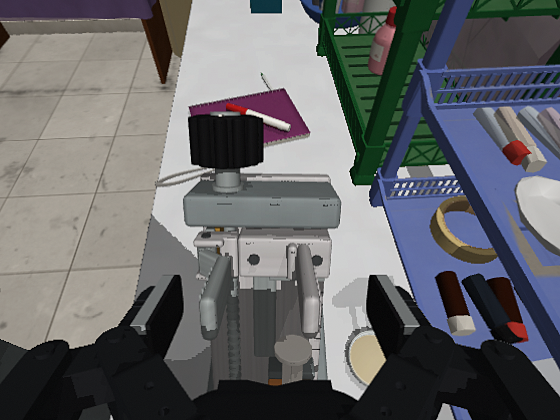

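```bash
python3 -m crank '[[0.6,[0,0,0],[0,0,0]],[1,[0,0,0],[0,0,0]],[1,[0,0,0],[0,0,0]],[1,[0,0,0],[0,0,0]],[1,[0,0,0],[0,0,0]],[1,[0,0,0],[0,0,0]],[1,[0,0,0],[0,0,0]],[1,[0,0,0],[0,0,0]]]' 30
python3 - <<'E'
from h import *
o=telemetry.get_obs();print(o["grip_width"]*85,o["position"],o["ft_force"],o["torque"])
p=viewer.camera("wrist");marks(p,["plunger","squeeze_grip","pusher"]);save(p,"f.png")
E
```

```text
clock: 6.4
position: [0.5223, 0.0183, 0.2541]
ee_rot: [0.348, 0.617, 0.305, 0.636]
ft_force: [-14.6, -7.0, 6.8]
grip_width: 0.465
39.54342420386624 [0.52231897 0.01826108 0.2540655 ] [-14.60737403  -7.00578094   6.8463089 ] [-0.5319103   2.04051707  2.76589528]
plunger [([542.1, 4.8, 179.2], 0.64)]
squeeze_grip []
pusher []
```

View pics/f.png

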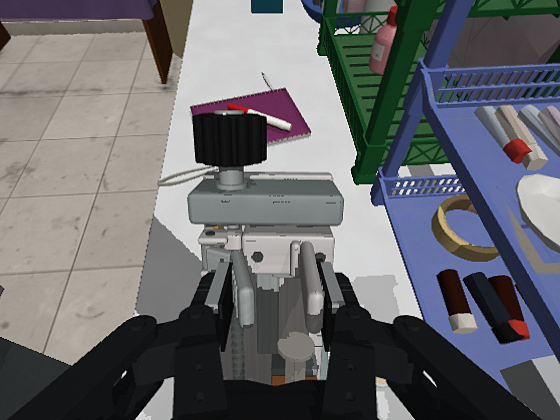

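```bash
python3 -m crank '[[1,[-0.2,-0.1,0.07],[0,0,0]],[1,[-0.02,-0.29,-0.41],[0,0,0]],[1,[-0.02,-0.29,-0.41],[0,0,0]],[1,[-0.02,-0.29,-0.41],[0,0,0]],[1,[-0.02,-0.29,-0.41],[0,0,0]],[1,[0,0,0],[0,0,0]]]'
python3 - <<'E'
from h import *
o=telemetry.get_obs();print(o["grip_width"]*85,o["position"],o["ft_force"],"F.U",o["ft_force"]@U,o["ft_force"]@N,o["ft_force"]@Y)
for c in("wrist","side","scene"):
  p=viewer.camera(c);marks(p,["plunger","squeeze_grip","pusher"])
E
```

```text
clock: 7.1
position: [0.521, 0.0059, 0.2367]
ee_rot: [0.348, 0.617, 0.304, 0.637]
ft_force: [-4.9, 0.0, -5.7]
grip_width: 0.47
39.94166782731771 [0.52101625 0.00592941 0.23667399] [-4.87881978  0.01957928 -5.65532826] F.U -4.815851710815468 -2.983425123529668 4.869454785949562
plunger [([540.1, 7.0, 177.5], 0.58)]
squeeze_grip []
pusher [([534.6, 19.1, 207.4], 0.73)]
plunger [([533.3, 7.9, 178.6], 0.4)]
squeeze_grip [([589.6, -163.5, 3.9], 0.46)]
pusher []
plunger [([539.0, 1.8, 175.2], 0.59)]
squeeze_grip [([526.1, -3.8, 247.2], 0.58)]
pusher [([537.4, 24.7, 202.8], 0.54)]
```

```bash
python3 -m crank '[[1,[-0.02,-0.29,-0.41],[0,0,0]],[1,[-0.02,-0.29,-0.41],[0,0,0]],[1,[-0.02,-0.29,-0.41],[0,0,0]],[1,[-0.02,-0.29,-0.41],[0,0,0]],[1,[0,0,0],[0,0,0]]]'
python3 - <<'E'
from h import *
o=telemetry.get_obs();print(o["grip_width"]*85,o["position"],o["joint_pos"].round(2),"F.U",o["ft_force"]@U,o["ft_force"]@N,o["ft_force"]@Y)
im=[]
for c in("wrist","side","scene"):
  p=viewer.camera(c);marks(p,["plunger","squeeze_grip","pusher"])
  q=proj(p,np.array([[.537,.012,.19]]))[0];print(q);x,y=q.astype(int);s=40 if c!="wrist" else 70
  im.append(cv2.resize(p["frame"][max(0,y-s):y+s,x-s:x+s],(266,400),interpolation=cv2.INTER_CUBIC) if 0 else cv2.resize(np.pad(p["frame"],((90,90),(90,90),(0,0)))[y+90-s:y+90+s,x+90-s:x+90+s],(266,266),interpolation=cv2.INTER_CUBIC))
save({"frame":np.hstack(im)},"g.png")
E
```

```text
clock: 8.12
position: [0.5201, -0.0049, 0.2211]
ee_rot: [0.348, 0.616, 0.305, 0.637]
ft_force: [-6.4, 2.1, -5.8]
grip_width: 0.463
39.378819490350175 [ 0.52014659 -0.00492515  0.22111407] [-0.09  0.42  0.64  1.79 -1.04  1.67  0.78] F.U -3.73886273560052 -4.689450617314941 6.5148685098691494
plunger [([540.0, 5.7, 177.7], 0.97), ([533.2, 10.6, 190.8], 0.63)]
squeeze_grip []
pusher [([531.4, 7.8, 188.2], 0.86)]
[298.59650257 268.19088311]
plunger []
squeeze_grip []
pusher [([471.3, -147.3, -1.1], 0.3)]
[287.62975301 178.61359862]
plunger [([538.3, -0.3, 173.8], 0.4), ([472.0, -150.4, 1.1], 0.19)]
squeeze_grip [([527.2, -17.0, 230.5], 0.89)]
pusher [([537.7, 15.4, 186.9], 0.57)]
[259.09887607 199.72928849]
```

View pics/g.png

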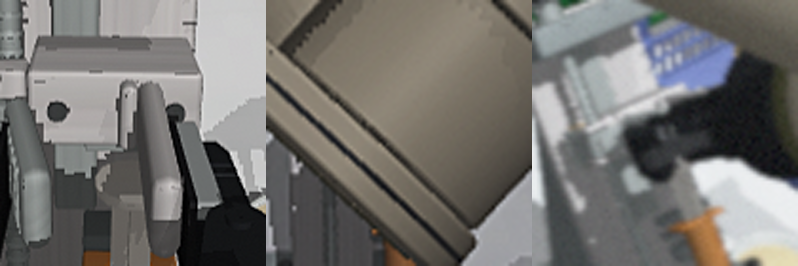

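Run:
```python
from h import *
p=viewer.camera("wrist");c=p["frame"][240:320,240:350]
g=cv2.cvtColor(c,cv2.COLOR_RGB2BGR);g=np.clip(g.astype(float)*1.3,0,255).astype(np.uint8)
cv2.imwrite("pics/i.png",cv2.resize(g,None,fx=7,fy=7,interpolation=cv2.INTER_CUBIC))
```

```text
(no output)
```

View pics/i.png

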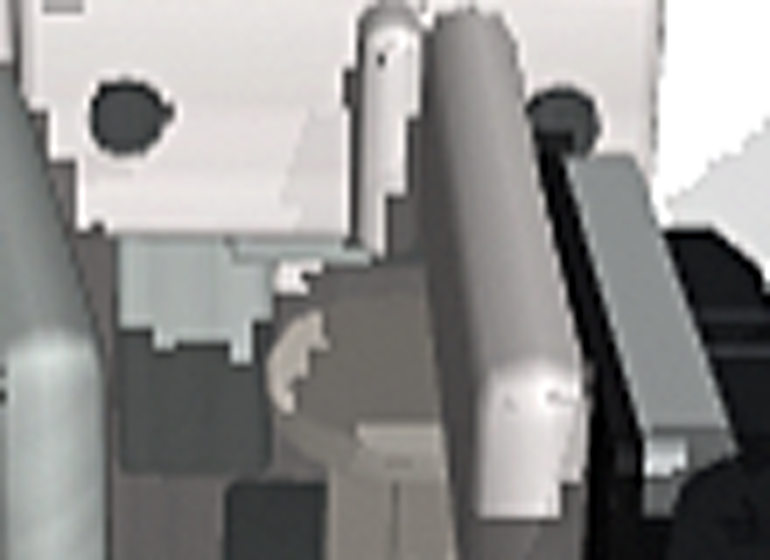

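Run:
```python
from h import *
p=viewer.camera("wrist")
g=np.array([.523,.0045,.266])-.0404*U;O=g-.016*U-.013*Y-.054*N
for d in(-.005,0,.005):
  Q=O+d*N
  for n,uv,h in(("edge",(275,273.1),.018),("edgeR",(290,273.1),.018),("rimfront",(295.7,303.3),.013),("rimlow",(295.7,307),.013),("left",(278.6,293),0),("plate tips end",(240+530/7,240+368/7),.070)):
    P=hit(p,uv,Q+h*N,N);print(d,n,"U %.1f Y %.1f"%tuple(1000*np.array([(P-Q)@U,(P-Q)@Y])))
```

```text
-0.005 edge U 1.0 Y 14.1
-0.005 edgeR U 1.0 Y 5.3
-0.005 rimfront U -23.2 Y 1.2
-0.005 rimlow U -26.0 Y 1.1
-0.005 left U -24.3 Y 11.8
-0.005 plate tips end U 21.7 Y -2.8
0 edge U 3.9 Y 14.1
0 edgeR U 3.9 Y 5.6
0 rimfront U -19.8 Y 1.6
0 rimlow U -22.4 Y 1.5
0 left U -21.0 Y 11.8
0 plate tips end U 24.9 Y -2.1
0.005 edge U 6.7 Y 14.1
0.005 edgeR U 6.7 Y 5.8
0.005 rimfront U -16.3 Y 1.9
0.005 rimlow U -18.8 Y 1.9
0.005 left U -17.7 Y 11.9
0.005 plate tips end U 28.2 Y -1.3
```

```bash
python3 -m crank '[[1,[-0.02,-0.23,-0.33],[0,0,0]],[1,[-0.01,-0.23,-0.33],[0,0,0]],[1,[0,0,0],[0,0,0]],[1,[0,0,0],[0,0,0]]]'
python3 - <<'E'
from h import *
o=telemetry.get_obs();print(o["grip_width"]*85,o["position"],"F.U",o["ft_force"]@U,o["ft_force"]@N,o["ft_force"]@Y)
for i in range(3):
  p=viewer.camera("wrist");marks(p,["plunger","pusher"]);
p2=viewer.camera("scene");marks(p2,["plunger","pusher","squeeze_grip"])
q=proj(p2,np.array([[.537,.008,.18]]))[0].astype(int)
def z(f,k,w=None):
  return cv2.resize(np.clip(f.astype(float)*1.3,0,255).astype(np.uint8),None,fx=k,fy=k,interpolation=cv2.INTER_CUBIC)
a=z(p["frame"][225:320,240:340],5);b=z(p2["frame"][q[1]-34:q[1]+34,q[0]-21:q[0]+21],7)
print(q,a.shape,b.shape);save({"frame":np.hstack([a,b[:a.shape[0]]])},"j.png")
E
```

```text
clock: 9.15
position: [0.5198, -0.0094, 0.2148]
ee_rot: [0.348, 0.617, 0.305, 0.637]
ft_force: [-7.0, 3.2, -4.5]
grip_width: 0.47
39.93448794984463 [ 0.5198038  -0.00938641  0.21478282] F.U -2.117215154236929 -4.786000042795385 7.205108971889064
plunger [([539.1, 6.3, 181.0], 0.81)]
pusher [([533.7, 6.1, 181.8], 0.56)]
plunger [([537.8, 8.2, 179.2], 0.58)]
pusher [([531.5, 5.0, 183.6], 0.82)]
plunger [([538.7, 4.8, 181.1], 0.67)]
pusher [([532.9, 4.2, 182.2], 0.86)]
plunger [([515.3, 26.6, -1.0], 0.68), ([537.4, 3.1, 171.2], 0.44)]
pusher [([535.4, 10.7, 182.2], 0.89), ([470.1, -148.3, 0.3], 0.59)]
squeeze_grip [([525.7, -18.8, 223.6], 0.86)]
[260 204] (475, 500, 3) (476, 294, 3)
```

View pics/j.png

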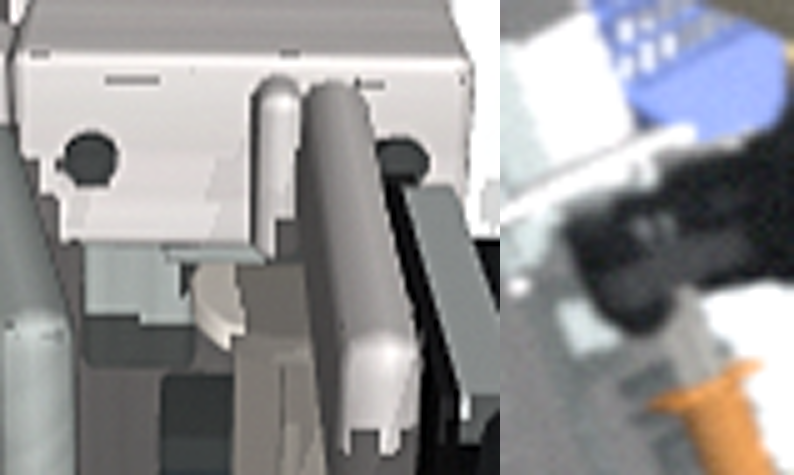

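Run:
```python
from h import *
p=viewer.camera("wrist")
g=np.array([.523,.0045,.266])-.0485*U;O=g-.016*U-.013*Y-.054*N
print((np.array(p["cam_to_world"])[:3,3]-O)@np.c_[U,Y,N])
for d in(-.008,-.004,0,.004):
  Q=O+d*N
  for n,uv,h in(("TL",(243.4,237),.018),("TR",(333.4,237),.018),("BL",(253,273.4),.018),("BM",(275,273.4),.018),("rimfront",(286+4,294),.013),("left",(278.6,283),0),("tipU",(240+410/5,225+342/5),.070),("tiplow",(240+400/5,225+450/5),.070)):
    P=hit(p,uv,Q+h*N,N);print(d,n,"U %.1f Y %.1f"%tuple(1000*np.array([(P-Q)@U,(P-Q)@Y])))
```

```text
[0.09737646 0.01400544 0.1809562 ]
-0.008 TL U 23.1 Y 32.4
-0.008 TR U 23.1 Y -19.4
-0.008 BL U -0.6 Y 27.4
-0.008 BM U -0.6 Y 14.2
-0.008 rimfront U -18.1 Y 4.7
-0.008 left U -18.1 Y 11.8
-0.008 tipU U 19.6 Y -5.9
-0.008 tiplow U 8.7 Y -5.5
-0.004 TL U 24.9 Y 32.0
-0.004 TR U 24.9 Y -18.6
-0.004 BL U 1.7 Y 27.1
-0.004 BM U 1.7 Y 14.2
-0.004 rimfront U -15.5 Y 5.0
-0.004 left U -15.7 Y 11.9
-0.004 tipU U 22.2 Y -5.2
-0.004 tiplow U 11.7 Y -4.8
0 TL U 26.6 Y 31.5
0 TR U 26.6 Y -17.8
0 BL U 4.0 Y 26.8
0 BM U 4.0 Y 14.2
0 rimfront U -12.9 Y 5.2
0 left U -13.2 Y 11.9
0 tipU U 24.9 Y -4.5
0 tiplow U 14.7 Y -4.2
0.004 TL U 28.3 Y 31.1
0.004 TR U 28.4 Y -17.0
0.004 BL U 6.3 Y 26.4
0.004 BM U 6.3 Y 14.2
0.004 rimfront U -10.2 Y 5.4
0.004 left U -10.8 Y 12.0
0.004 tipU U 27.5 Y -3.9
0.004 tiplow U 17.7 Y -3.5
```

```bash
python3 -m crank '[[1,[-0.01,-0.17,-0.25],[0,0,0]],[1,[-0.01,-0.17,-0.25],[0,0,0]],[1,[0,0,0],[0,0,0]],[1,[0,0,0],[0,0,0]]]'
python3 - <<'E'
from h import *
o=telemetry.get_obs();print(o["grip_width"]*85,o["position"],"F.U",o["ft_force"]@U,o["ft_force"]@N,o["ft_force"]@Y)
p=viewer.camera("wrist");p2=viewer.camera("scene");marks(p,["plunger","pusher"]);marks(p2,["plunger","pusher","squeeze_grip"])
q=proj(p2,np.array([[.537,.008,.18]]))[0].astype(int)
def z(f,k):
  return cv2.resize(np.clip(f.astype(float)*1.5,0,255).astype(np.uint8),None,fx=k,fy=k,interpolation=cv2.INTER_CUBIC)
a=z(p["frame"][240:320,240:310],7)
save({"frame":a},"k.png")
E
```

```text
clock: 10.18
position: [0.5195, -0.0127, 0.21]
ee_rot: [0.348, 0.616, 0.305, 0.637]
ft_force: [-8.5, 4.0, -3.5]
grip_width: 0.464
39.447242403659175 [ 0.51952631 -0.01272424  0.20998227] F.U -0.9203572454303723 -4.837334920626317 8.777113671292643
plunger [([540.8, 2.9, 180.2], 0.6)]
pusher [([531.4, 2.3, 177.1], 0.73)]
plunger [([536.3, 4.2, 175.0], 0.56)]
pusher [([539.2, 6.5, 177.9], 0.8)]
squeeze_grip [([522.4, -22.1, 219.1], 0.94)]
```

View pics/k.png

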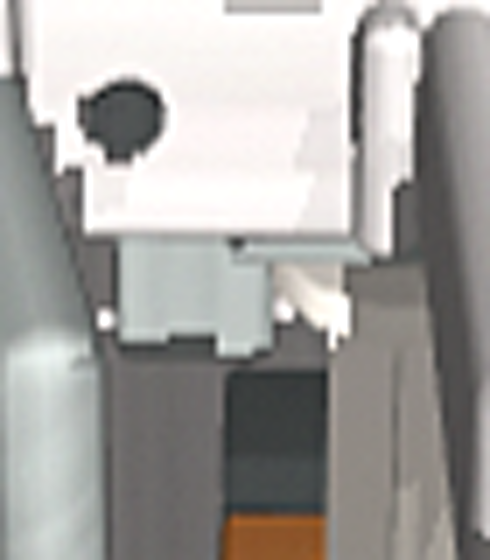

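```bash
python3 -m crank '[[0.3,[0,0,0],[0,0,0]],[0.1,[0,0,0],[0,0,0]],[0,[0,0,0],[0,0,0]],[0,[0,0,0],[0,0,0]],[0,[0,0,0],[0,0,0]],[0,[-0.06,-0.8,0.57],[0,0,0]],[0,[-0.12,-1.6,1.14],[0,0,0]],[0,[-0.12,-1.6,1.14],[0,0,0]],[0,[-0.12,-1.6,1.14],[0,0,0]],[0,[-0.18,-2.4,1.8],[0,0,0]],[0,[0,0,0],[0,0,0]]]'
python3 - <<'E'
from h import *
o=telemetry.get_obs();print(o["position"],o["joint_pos"].round(2))
p=viewer.camera("wrist");p2=viewer.camera("side");p3=viewer.camera("scene")
for q in(p,p2,p3):marks(q,["plunger","pusher","squeeze_grip","knob_grip"])
def z(f,k):
  return cv2.resize(np.clip(f.astype(float)*1.4,0,255).astype(np.uint8),None,fx=k,fy=k,interpolation=cv2.INTER_CUBIC)
c=proj(p,np.array([[.52,0,.20]]))[0].astype(int);d=proj(p3,np.array([[.537,.01,.19]]))[0].astype(int);print(c,d)
a=z(p["frame"][c[1]-65:c[1]+55,c[0]-50:c[0]+50],4.5);b=z(p3["frame"][d[1]-40:d[1]+40,d[0]-23:d[0]+23],6.75)
save({"frame":np.hstack([a[:540],b[:540]])},"l.png");print(a.shape,b.shape)
E
```

```text
clock: 11.45
position: [0.5146, -0.0985, 0.2712]
ee_rot: [0.348, 0.614, 0.302, 0.64]
ft_force: [0.2, -0.5, 0.5]
grip_width: 1.002
[ 0.51459349 -0.09853858  0.27119275] [ 0.05  0.47  0.69  1.63 -1.    1.85  0.8 ]
plunger [([538.9, 6.7, 179.8], 0.97)]
pusher []
squeeze_grip [([521.7, -27.8, 223.4], 0.78)]
knob_grip [([500.0, 85.2, 283.4], 0.61)]
plunger []
pusher []
squeeze_grip [([513.5, 25.0, -0.9], 0.66)]
knob_grip [([589.1, -166.2, 3.1], 0.73)]
plunger [([537.0, 1.7, 173.2], 0.55)]
pusher [([535.1, 6.6, 176.6], 0.87)]
squeeze_grip [([522.0, -21.3, 221.1], 0.78)]
knob_grip [([538.3, 3.0, 173.6], 0.68), ([501.5, 78.1, 279.9], 0.66)]
[270 203] [259 200]
(540, 450, 3) (540, 310, 3)
```

View pics/l.png

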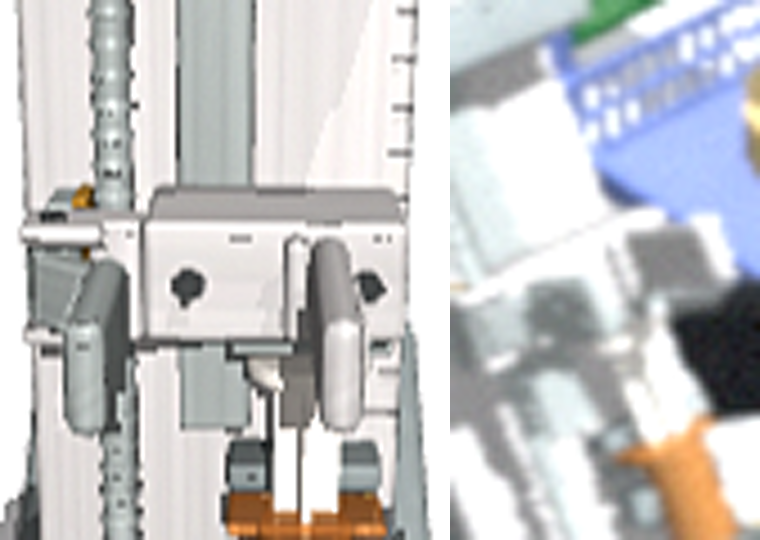

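```bash
python3 - <<'E'
from h import *
p=viewer.camera("wrist");Q=np.array([.5215,-.0235,.221])+.016*N
for uv in((270-50+65/4.5,203-65+350/4.5),(270-50+362/4.5,203-65+350/4.5)):
  P=hit(p,uv,Q,N);print(((P-Q)@Y*1000).round(1))
E
python3 -m crank '[[0,[-0.1,-1,3],[-0.112,0.008,0]],[0,[0,0,3.5],[-0.112,0.008,0]],[0,[0,0,3.5],[-0.112,0.008,0]],[0,[0,0,3.5],[-0.112,0.008,0]],[0,[0,0,2.5],[-0.112,0.008,0]],[0,[-0.1,2,0],[-0.112,0.008,0]],[0,[-0.1,2,0],[-0.112,0.008,0]],[0,[-0.1,2,0],[-0.112,0.008,0]],[0,[-0.1,2,0],[-0.112,0.008,0]],[0,[-0.1,2,0],[-0.112,0.008,0]],[0,[-0.1,2,0],[-0.112,0.008,0]],[0,[-0.1,2,0],[-0.112,0.008,0]]]'
python3 - <<'E'
from h import *
o=telemetry.get_obs();Rt=R.from_quat(o["ee_rot"]);print(o["joint_pos"].round(2),Rt.as_matrix().round(2).tolist())
E
```

```text
29.5
-16.8
clock: 13.25
position: [0.5063, 0.0379, 0.4294]
ee_rot: [-0.113, 0.698, -0.162, 0.689]
ft_force: [0.6, -0.9, -0.6]
grip_width: 1.002
[-0.79  0.11  0.44  1.39  0.32  1.81 -0.37] [[-0.03, 0.07, 1.0], [-0.38, 0.92, -0.07], [-0.92, -0.38, 0.0]]
```

```bash
python3 -m crank '[[0,[0,2,0],[-0.112,0.008,0]],[0,[0,2,0],[-0.112,0.008,0]],[0,[0,2,0],[0.005,0.066,0.094]],[0,[0,2,0],[0.005,0.066,0.094]],[0,[0,0.8,-2],[0.005,0.066,0.094]],[0,[0,0,-2],[0.005,0.066,0.094]],[0,[0,0,-2],[0.005,0.066,0.094]],[0,[0,0,-2],[0.005,0.066,0.094]],[0,[0,0,-0.7],[0.005,0.066,0.094]],[0,[0,0,0],[0,0,0]]]' 60
python3 - <<'E'
from h import *
o=telemetry.get_obs();Rt=R.from_quat(o["ee_rot"]);print(o["joint_pos"].round(2),Rt.as_matrix().round(3).tolist())
x=Rt.as_matrix()[:,0];v=np.cross(x,-U);print("fix",v.round(3),(x@-U).round(4))
p=viewer.camera("wrist");marks(p,["knob_grip"])
p=viewer.camera("scene");marks(p,["knob_grip"])
p=viewer.camera("side");marks(p,["knob_grip"])
E
```

```text
clock: 14.08
position: [0.5058, 0.1245, 0.3393]
ee_rot: [-0.436, 0.722, 0.051, 0.535]
ft_force: [-0.5, -0.2, -0.1]
grip_width: 0.999
[-0.85  0.29  0.28  1.44  0.41  1.8   0.19] [[-0.047, -0.684, 0.728], [-0.574, 0.615, 0.541], [-0.817, -0.393, -0.421]]
fix [ 0.002 -0.005  0.004] 1.0001
knob_grip [([501.1, 85.6, 283.0], 0.78)]
knob_grip [([500.6, 82.8, 275.5], 0.87)]
knob_grip [([500.5, 90.1, 281.8], 0.7)]
```

```bash
python3 -m crank '[[0,[-0.1,0,0],[0.005,0.066,0.094]],[0,[0,0,0],[0.005,0.066,0.094]],[0,[0,0,0],[0.005,0.066,0.094]],[0,[0,0,0],[0.005,0.066,0.094]],[0,[0,0,0],[0.005,0.066,0.094]],[0,[0,0,0],[0.005,0.066,0.094]],[0,[0,0,0],[0.005,0.066,0.094]],[0,[0,0,0],[0.005,0.066,0.094]],[0,[0,0,0],[0.005,0.066,0.094]],[0,[0,0,0],[0.005,0.066,0.094]],[0,[0,0,0],[0.005,0.066,0.094]],[0,[0,0,0],[0,0,0]]]' 60
python3 - <<'E'
from h import *
o=telemetry.get_obs();Rt=R.from_quat(o["ee_rot"]);print(o["joint_pos"].round(2),(Rt.as_matrix()[:,0]@-U).round(4))
P=o["position"]-np.array([.502,.0845,.2815]);print("TCP-k in U,Y,N mm",(P@np.c_[U,Y,N]*1000).round(1))
p=viewer.camera("wrist");marks(p,["knob_grip"])
E
```

```text
clock: 15.38
position: [0.5056, 0.1248, 0.3416]
ee_rot: [0.668, -0.552, -0.467, -0.176]
ft_force: [-0.9, 0.7, 0.0]
grip_width: 1.002
[-0.74  0.28  0.14  1.43  0.44  1.82  1.43] 1.0001
TCP-k in U,Y,N mm [72.5 -0.8  1.4]
knob_grip [([499.7, 83.1, 283.6], 0.81)]
```

```bash
python3 -m crank '[[0,[-0.08,-1.15,-1.64],[0,0,0]],[0,[-0.08,-1.15,-1.64],[0,0,0]],[0,[-0.08,-1.15,-1.64],[0,0,0]],[0,[-0.04,-0.57,-0.82],[0,0,0]],[0,[-0.04,-0.57,-0.82],[0,0,0]],[0,[-0.03,-0.5,-0.72],[0,0,0]],[0,[0,0,0],[0,0,0]],[0.4,[0,0,0],[0,0,0]],[1,[0,0,0],[0,0,0]],[1,[0,0,0],[0,0,0]],[1,[0,0,0],[0,0,0]],[1,[0,0,0],[0,0,0]]]' 60
cat > st.py <<'E'
from h import *
o=telemetry.get_obs();Rt=R.from_quat(o["ee_rot"]);F=o["ft_force"];T=o["torque"]
print("t",o["clock"],"w",(o["grip_width"]*85).round(1),"j7",o["joint_pos"][6].round(3),"F UYN",(F@np.c_[U,Y,N]).round(1),"T UYN",(T@np.c_[U,Y,N]).round(3),"tau7",o["tau"][6].round(3),"pos UYN vs k",((o["position"]-np.array([.502,.0845,.2815]))@np.c_[U,Y,N]*1000).round(1))
E
python3 st.py
```

```text
clock: 16.48
position: [0.5015, 0.0763, 0.2684]
ee_rot: [0.668, -0.552, -0.467, -0.177]
ft_force: [-3.4, 6.7, 3.7]
grip_width: 0.452Traceback (most recent call last):
  File "st.py", line 3, in <module>
    print("t",o["clock"],"w",(o["grip_width"]*85).round(1),"j7",o["joint_pos"][6].round(3),"F UYN",(F@np.c_[U,Y,N]).round(1),"T UYN",(T@np.c_[U,Y,N]).round(3),"tau7",o["tau"][6].round(3),"pos UYN vs k",((o["position"]-np.array([.502,.0845,.2815]))@np.c_[U,Y,N]*1000).round(1))
                             ^^^^^^^^^^^^^^^^^^^^^^^^^^
AttributeError: 'float' object has no attribute 'round'
```

```bash
sed -i 's/(o\["grip_width"\]\*85).round(1)/round(o["grip_width"]*85,1)/' st.py; python3 st.py; python3 -m crank '[[1,[0,0,0],[0,0,0]],[1,[0,0,0],[-0.004,-0.0573,-0.0819]],[1,[0,0,0],[-0.004,-0.0573,-0.0819]],[1,[0,0,0],[-0.004,-0.0573,-0.0819]],[1,[0,0,0],[-0.004,-0.0573,-0.0819]],[1,[0,0,0],[-0.004,-0.0573,-0.0819]],[1,[0,0,0],[0,0,0]]]'; python3 st.py
python3 - <<'E'
from h import *
p=viewer.camera("scene");marks(p,["pusher","plunger","squeeze_grip"])
p=viewer.camera("side");marks(p,["pusher","plunger","squeeze_grip"])
E
```

```text
t 16.4833 w 38.4 j7 1.411 F UYN [ 6.7  3.9 -3.1] T UYN [-0.019 -1.73  -1.066] tau7 0.021 pos UYN vs k [-15.4  -0.   -0.8]
clock: 17.07
position: [0.5015, 0.0764, 0.2683]
ee_rot: [-0.602, 0.651, 0.314, 0.34]
ft_force: [-3.3, 8.4, 1.0]
grip_width: 0.454
t 17.0667 w 38.6 j7 0.914 F UYN [ 5.5  3.9 -6. ] T UYN [-0.173 -1.541 -0.912] tau7 -1.969 pos UYN vs k [-15.4  -0.   -0.9]
pusher [([536.4, 7.2, 177.9], 0.66)]
plunger [([537.5, 3.4, 171.7], 0.6)]
squeeze_grip [([521.4, -22.7, 218.8], 0.84)]
pusher [([529.8, 8.8, 178.8], 0.63)]
plunger [([534.4, 7.2, 178.8], 0.46)]
squeeze_grip [([517.6, -21.8, 222.5], 0.78)]
```

```bash
python3 -m crank '[[1,[0,0,0],[-0.004,-0.0573,-0.0819]],[1,[0,0,0],[-0.004,-0.0573,-0.0819]],[1,[0,0,0],[-0.004,-0.0573,-0.0819]],[1,[0,0,0],[-0.004,-0.0573,-0.0819]],[1,[0,0,0],[-0.004,-0.0573,-0.0819]]]'; python3 st.py
```

```text
clock: 17.88
position: [0.5015, 0.0765, 0.2682]
ee_rot: [-0.5, 0.707, 0.145, 0.478]
ft_force: [-2.2, 9.4, 1.0]
grip_width: 0.457
t 17.8833 w 38.9 j7 0.424 F UYN [ 6.1  2.8 -7. ] T UYN [ 0.148 -1.349 -1.052] tau7 2.275 pos UYN vs k [-15.5  -0.   -1.1]
```

```bash
python3 -m crank '[[1,[0,0,0],[-0.004,-0.0573,-0.0819]],[1,[0,0,0],[-0.004,-0.0573,-0.0819]],[1,[0,0,0],[-0.004,-0.0573,-0.0819]]]'; python3 st.py
python3 - <<'E'
from h import *
for c in("scene","side"):
  p=viewer.camera(c);marks(p,["pusher","squeeze_grip"])
E
```

```text
clock: 18.13
position: [0.5015, 0.0766, 0.2682]
ee_rot: [-0.422, 0.721, 0.038, 0.548]
ft_force: [-0.9, 9.4, -0.1]
grip_width: 0.452
t 18.1333 w 38.4 j7 0.129 F UYN [ 5.2  1.6 -7.7] T UYN [ 0.189 -1.376 -1.093] tau7 2.278 pos UYN vs k [-15.4  -0.1  -1.1]
pusher [([534.9, 4.1, 176.1], 0.8)]
squeeze_grip [([520.2, -25.7, 218.4], 0.81)]
pusher [([531.4, 8.8, 179.9], 0.92)]
squeeze_grip [([516.2, -18.0, 225.1], 0.73)]
```

```bash
for i in 1; do python3 -m crank '[[1,[0,0,0],[-0.004,-0.0573,-0.0819]],[1,[0,0,0],[-0.004,-0.0573,-0.0819]],[1,[0,0,0],[-0.004,-0.0573,-0.0819]]]' >/dev/null; done; python3 st.py
```

```text
t 18.6833 w 38.5 j7 -0.166 F UYN [ 5.8  0.9 -6.8] T UYN [ 0.18  -1.592 -1.224] tau7 2.328 pos UYN vs k [-15.5  -0.1  -1.2]
```

```bash
python3 -m crank '[[1,[0,0,0],[-0.004,-0.0573,-0.0819]],[1,[0,0,0],[-0.004,-0.0573,-0.0819]],[1,[0,0,0],[-0.004,-0.0573,-0.0819]]]' >/dev/null; python3 st.py
```

```text
t 18.9333 w 38.3 j7 -0.461 F UYN [ 5.9  0.2 -7.9] T UYN [ 0.183 -1.829 -1.27 ] tau7 2.286 pos UYN vs k [-15.4  -0.2  -1.2]
```

Baseline 0.18 stable after 1.87 rad; continue.

```bash
python3 -m crank '[[1,[0,0,0],[-0.004,-0.0573,-0.0819]],[1,[0,0,0],[-0.004,-0.0573,-0.0819]],[1,[0,0,0],[-0.004,-0.0573,-0.0819]]]' >/dev/null; python3 st.py
```

```text
t 19.1833 w 38.2 j7 -0.756 F UYN [ 5.6 -0.6 -7.2] T UYN [ 0.204 -2.051 -1.098] tau7 2.278 pos UYN vs k [-15.4  -0.3  -1.2]
```

```bash
python3 -m crank '[[1,[0,0,0],[-0.004,-0.0573,-0.0819]],[1,[0,0,0],[-0.004,-0.0573,-0.0819]],[1,[0,0,0],[-0.004,-0.0573,-0.0819]]]' >/dev/null; python3 st.py
python3 - <<'E'
from h import *
for c in("scene","side"):
  p=viewer.camera(c);marks(p,["pusher","squeeze_grip","plunger"])
E
```

```text
t 19.4333 w 38.8 j7 -1.052 F UYN [ 4.3 -0.9 -7. ] T UYN [ 0.238 -2.139 -0.934] tau7 2.242 pos UYN vs k [-15.4  -0.4  -1.2]
pusher [([540.4, 5.3, 172.4], 0.8)]
squeeze_grip [([523.3, -22.8, 218.7], 0.66)]
plunger [([535.8, 2.0, 172.6], 0.61), ([535.6, 3.6, 174.1], 0.26)]
pusher [([530.3, 8.6, 175.5], 0.88)]
squeeze_grip [([517.7, -24.7, 222.6], 0.62)]
plunger [([533.4, 8.3, 178.2], 0.68)]
```

```bash
python3 -m crank '[[1,[0,0,0],[-0.004,-0.0573,-0.0819]],[1,[0,0,0],[-0.004,-0.0573,-0.0819]]]' >/dev/null; python3 st.py
```

```text
t 20.0 w 38.6 j7 -1.248 F UYN [ 4.8 -0.2 -7.4] T UYN [ 0.283 -2.231 -0.768] tau7 2.697 pos UYN vs k [-15.4  -0.5  -1.2]
```

```bash
python3 -m crank '[[1,[0,0,0],[0,0,0]]]' >/dev/null; python3 st.py; python3 -m crank '[[0.3,[0,0,0],[0,0,0]],[0,[0,0,0],[0,0,0]],[0,[0,0,0],[0,0,0]],[0,[0,0,0],[0,0,0]],[0,[0,0,0],[0,0,0]],[0,[0.04,0.57,0.82],[0,0,0]],[0,[0.08,1.15,1.64],[0,0,0]],[0,[0.08,1.15,1.64],[0,0,0]],[0,[0.08,1.15,1.64],[0,0,0]],[0,[0.12,1.7,2.4],[0,0,0]],[0,[0.12,1.7,2.4],[0,0,0]],[0,[0,0,0],[0,0,0]]]'; python3 st.py
python3 - <<'E'
from h import *
p3=viewer.camera("scene");p2=viewer.camera("side");p=viewer.camera("wrist")
for q in(p2,p3):marks(q,["plunger","pusher","squeeze_grip","amber_bottle","carton","dish"])
def z(f,k):
  return cv2.resize(np.clip(f.astype(float)*1.3,0,255).astype(np.uint8),None,fx=k,fy=k,interpolation=cv2.INTER_CUBIC)
c=proj(p2,np.array([[.52,0.01,.19]]))[0].astype(int);d=proj(p3,np.array([[.53,.01,.19]]))[0].astype(int)
im=[z(q["frame"][v[1]-40:v[1]+40,v[0]-30:v[0]+30],6.6) for q,v in((p2,c),(p3,d))]
save({"frame":np.hstack(im)},"m.png")
E
```

```text
t 20.0833 w 38.6 j7 -1.25 F UYN [ 4.  -0.2 -7.7] T UYN [-0.079 -2.299 -0.829] tau7 -1.989 pos UYN vs k [-15.4  -0.5  -1.2]
clock: 21.08
position: [0.5077, 0.1522, 0.3777]
ee_rot: [0.03, 0.573, -0.432, 0.696]
ft_force: [1.6, 0.0, 0.8]
grip_width: 0.997
t 21.0833 w 84.8 j7 -1.213 F UYN [ 0.7 -1.6  0.3] T UYN [ 0.037 -0.637  0.048] tau7 0.183 pos UYN vs k [117.8  -0.9  -0.4]
plunger [([535.2, 8.1, 175.0], 0.67)]
pusher []
squeeze_grip [([520.2, -27.2, 220.1], 0.79), ([472.9, -145.0, 0.9], 0.47)]
amber_bottle [([587.9, -164.6, 1.7], 0.87)]
carton [([472.7, -142.5, 1.7], 0.7)]
dish [([637.1, 27.2, -1.8], 0.74)]
plunger [([471.3, -150.9, 1.7], 0.48), ([539.1, 1.2, 176.1], 0.44)]
pusher [([534.7, 4.9, 173.9], 0.91)]
squeeze_grip [([525.8, -24.0, 216.7], 0.58)]
amber_bottle [([585.6, -159.9, 0.2], 0.58)]
carton [([537.0, 7.7, 176.0], 0.71), ([513.0, 25.0, 0.3], 0.66)]
dish [([640.8, 22.3, -1.5], 0.81)]
```

View pics/m.png

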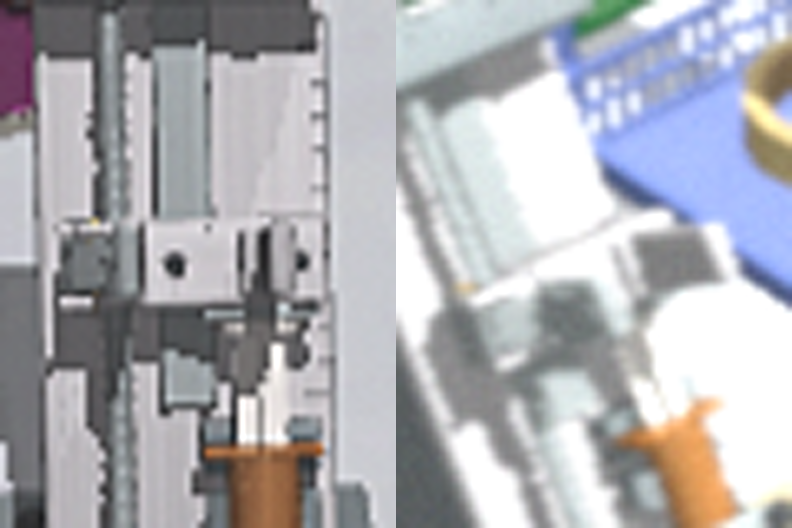

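```bash
python3 -c "
from workcell import manip;print(manip.hand_in())"
```

```text
the job is handed in; nothing more can be done
None
```

The press is ready for dosing and the job is handed in at about 21 s on the robot's clock.

- **Slide:** I squeezed the lever and slid the block about 54 mm down the slope. It stopped with the gap I judged to be 3 to 6.5 mm from the pictures. I then let the lever spring back. The plates measured about 46 mm apart, against 47.5 mm fully released, so the lever was at or close to home.
- **Tightening:** I turned the knob clockwise about 2.7 rad in one grasp, so no regrasp was needed. The torque was steady at 0.18 N m, then began to rise after about 2.1 rad (roughly 5.4 mm of travel). I stopped at 0.283 N m, which is 0.10 above friction and in the middle of the 0.07 to 0.13 range asked for.
- **Last checks:** The last picture shows the block bearing on the plunger head. The plunger's reported position has not shifted beyond the networks' scatter. The hand was open and about 12 cm clear of the knob. The bottle and dish read within about 5 mm of where they started in both views.

Some checks did not agree:
- Before release, the networks and my own measurements put the gap anywhere from about 3 to 6.5 mm. The torque rise fits a gap of about 5 mm.
- In the final scene view the network put the carton in the wrong place. The side view still has it within about 6 mm of its starting position.
- The torque reading fell to −0.08 N m once the wrist stopped, so the tightness figure rests on the reading taken while turning.

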